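# Empty the blanks cup into the steel dish

### The job

The white cup on the modelling bench holds six brass blanks with a needle file stuck in among them. Take the file out and stand it, tip down, in the square wooden tool holder, then pick up the cup and tip it over the round steel dish so that all six blanks end up in the dish, and stand the empty cup upright back on the bench. Leave the dish and the holder standing on the bench, and do not shift or knock over the glue bottle, the soldering iron stand or the pliers.

Things in the scene. Friction and masses are not known exactly. Their poses are not given: they have to be found in the camera images.
- cup: round straight-sided white plastic cup, 60 mm outside diameter, 85 mm tall, 3 mm wall, 4 mm floor, about 80 g, open at the top; at the start it holds the six brass blanks and the needle file. Origin: centre of its underside, z up along the cup
- cup_mouth (a point): centre of the cup's mouth, level with its rim, 85 mm above the cup's origin; same axes as the cup
- file: needle file 185 mm long, about 35 g, balancing 75 mm from the tip: thin round steel blade (6 mm diameter, from the tip to 100 mm) and round black handle (11 to 12 mm diameter, 100 to 185 mm from the tip). At the start it stands tip down in the cup, leaning 15 to 25 degrees against the rim in any direction. Origin at the tip, z along the file towards the handle's end
- file_tip (a point): tip of the needle file's blade (the file's origin)
- holder: empty square wooden tool holder, open at the top, 80 x 80 mm outside, 105 mm tall, 10 mm walls and floor (60 mm square opening), 0.5 kg, loose on the bench. Origin: centre of its underside, z up, x and y across its sides
- dish: low round steel dish, 124 mm outside diameter, 36 mm tall, 3 mm wall, 4 mm floor, empty at the start, loose, 0.3 kg. Origin: centre of its underside, z up
- glue: bystander: white glue bottle with a black cap, 48 mm diameter, 110 mm tall, standing loose. Origin: centre of its underside
- iron_stand: bystander: soldering iron stand, round grey base 84 mm diameter and 22 mm tall with its origin under the centre; the iron with a red handle lies in a coil above the base 40 mm to the stand's +y side, its handle reaching up to 135 mm in +x and 130 mm above the bench; 0.8 kg
- pliers: bystander: small pliers lying flat, 145 mm long, 44 mm wide, 12 mm high, black grips. Origin under the pivot, jaws to +x (50 mm), grips to -x (95 mm)
- blank1: brass blank: plain solid cylinder, 14 mm diameter, 14 mm long, 18 g; one of six alike, standing on the cup's floor at the start. Origin: centre of its lower end face, z along its axis
- blank2: brass blank: plain solid cylinder, 14 mm diameter, 14 mm long, 18 g; one of six alike, standing on the cup's floor at the start. Origin: centre of its lower end face, z along its axis
- blank3: brass blank: plain solid cylinder, 14 mm diameter, 14 mm long, 18 g; one of six alike, standing on the cup's floor at the start. Origin: centre of its lower end face, z along its axis
- blank4: brass blank: plain solid cylinder, 14 mm diameter, 14 mm long, 18 g; one of six alike, standing on the cup's floor at the start. Origin: centre of its lower end face, z along its axis
- blank5: brass blank: plain solid cylinder, 14 mm diameter, 14 mm long, 18 g; one of six alike, standing on the cup's floor at the start. Origin: centre of its lower end face, z along its axis
- blank6: brass blank: plain solid cylinder, 14 mm diameter, 14 mm long, 18 g; one of six alike, standing on the cup's floor at the start. Origin: centre of its lower end face, z along its axis
There are look-alikes about, which are no part of the job. What is meant by the dish is not blue, and is the smaller of those in its own colour.

How it is judged:
By the outcome, as a careful person would: the job done as asked, in the order asked, and still so for the second after the job is handed in, with the robot touching nothing.
It also fails if it takes over 72 s, if anything falls off the work surface, if the arm or the gripper's body presses on something with over 40 N, if the wrist force passes 120 N, or if a joint passes its speed limit or range.

### The arm

A 6-joint arm with a two-finger parallel gripper is mounted at the origin on the work surface. World frame = base frame: x ahead of the robot, y to its left, z up, the work surface at z = 0. Lengths are in mm, angles in rad, forces in N, time in s.
With the tool pointing down it reaches from about 350 to 975 mm from the base axis. Payload 7.1 kg.
Tool frame: the origin (TCP) lies at the very end of the fingers, on their centre line; the grasp point (between the pads) lies tcp_to_grasp behind it (tcp_to_grasp is the distance from the TCP to the grasp point, in mm); z points along the fingers, x is the direction in which the jaws open and shut, and the axes are right-handed (so a half turn about z gives the same grasp; the last joint's range is limited). The gripper opens to 88 mm and grips with 3 to 60 N. Pads are 20 mm wide; open, the fingers measure 115 mm over their backs; the gripper's body (75 mm by 178 mm) begins 61 mm behind the grasp point.
Start: joints at [1.131, 0.423, 1.63, -0, 1.089, -0.019], TCP at [255.274, 570.473, 222.675] pointing down, gripper open.
Joint ranges: [-3, 3], [-0.9, 2.11], [0.09, 2.58], [-1.31, 4.45], [0.11, 2.69], [-2.54, 2.54]. Speed limits (rad/s): [2.39, 2.39, 3.01, 3.14, 3.14, 3.14].

### API

Orientations are given as a rotation vector (axis times angle).
In Python, from workcell import get_obs, get_image, close_job, recognise, mark_of, tcp_to_grasp gives the robot as it stands. The module is installed in compiled form; this text tells all that it offers.
- The arm moves only by the tool move_arm, never from a script. Its argument "motion" is a list of rows, each a list of 7 numbers: the shift along the world's x, y, z in mm, then the turn, a rotation vector about the world's x, y, z in rad, then the finger opening in mm, from 0 to 87.8. A call has 1 to 5 rows; each row is the pose to reach, as a shift and turn from the pose commanded when the call began; what a row does not reach only later rows make up. A row lasts 1/12 s, in which the tool goes at most 41.7 mm and 7.16 degrees, less where a joint would pass 70% of its speed; a pose out of reach is approached as far as the arm can. A call with a gripper value outside its range is refused whole. The fingers move at their own pace and stop on an object; the grip force is fixed at half the most. Time passes only in rows, so rows that repeat a pose let the fingers close. It gives the time, the measured TCP pose, the force and the opening at its end, in the units of the state.
- get_obs(): the state, without advancing time (a new reading comes with each control period).
- get_image(name): name is "scene" or "top"; returns a dict with "color" (420x560x3 uint8, red, green, blue), "mtx" (3x3 intrinsics, pixels), "camera_from_world" (4x4, takes a point from world to camera coordinates). Camera axes: x right, y up, looking along -z (the intrinsics and any distortion apply to the point x, -y, -z); pixel columns grow to the right and rows downward; lengths in mm; the calibration is good to about 2 mm. A picture is of the moment at which its call begins. There is no depth.
- close_job(): hands the job in, once; it reports no verdict.
Trained networks look in a picture, given as the dict that the camera call returned (one of the last four; its "shot" number tells which), for a name from the list of things; names that differ only in an ending like _2 or _b are one class to them, and where a whole thing is asked for, a point or a joint stands for the part that bears it (a point fixed in the world has none). Each returns a list of dicts, best first, with "p" (0 to 1); they miss things now and then, are a little off and sometimes report something else, mostly with a low value. They report only what shows in the picture. A call takes as long as a camera call. They do not tell look-alikes from the thing itself.
- recognise(picture, label): "bbox" ([centre column, centre row, width, height] in pixels, round what is visible of it).
- mark_of(picture, label): "location" ([row, column] in pixels: a listed point, or the origin of a listed thing).
The state is a dict: "t": time; "qpos": joint angles; "qvel": joint speeds; "joint_torque": joint torques, N m; "ee_pos": TCP position; "orientation": TCP orientation; "ft_force": force on the tool from outside, world axes, zero at the start; "moment": the same for the moment, N m; "width": finger opening in mm.
Only numpy, scipy, OpenCV 4.12 (cv2) and the standard library are available. Lean on these libraries where they do the work, as an engineer would, in place of code of your own. Each camera call takes 0.05 s, during which the arm holds its last target. There are 200 camera calls.

## Working session

There is one attempt and no reset: what is moved stays moved. The work goes in short steps, Python scripts to look and compute and a tool call to move; the robot and the scene stay as the last step left them, time stands still between calls to the robot, and variables do not carry over. Pictures are saved under pics/ and viewed, about 8 in all and at most 12, crops included, and the job is handed in when it is done.

Besides the shell and the picture viewer there is one more tool, called after "Request:" by a JSON object that holds its "op" and its "data", one argument or row to a line. move_arm: Moves the arm, as the interface text tells. Its arguments: {"type":"object","properties":{"motion":{"type":"array"}},"required":["motion"]}

```bash
mkdir -p pics
cat > h.py <<'E'
import numpy as np, cv2
from workcell import *
def shot(n): return get_image(n)
def proj(im,p):
    c=im["camera_from_world"]@np.r_[p,1]; u=im["mtx"]@np.array([c[0],-c[1],-c[2]]); return u[:2]/u[2]
def ray(im,uv):
    T=np.linalg.inv(im["camera_from_world"]); d=np.linalg.inv(im["mtx"])@np.r_[uv,1]
    return T[:3,3], T[:3,:3]@np.array([d[0],-d[1],-d[2]])
def atz(im,uv,z):
    o,d=ray(im,uv); return o+d*(z-o[2])/d[2]
def tri(rs):
    A=0;b=0
    for o,d in rs:
        d=d/np.linalg.norm(d);P=np.eye(3)-np.outer(d,d);A=A+P;b=b+P@o
    return np.linalg.solve(A,b)
E
python3 - <<'E'
from h import *
np.set_printoptions(precision=1,suppress=True)
o=get_obs();print(o["t"],o["ee_pos"],o["orientation"],o["width"],tcp_to_grasp if not callable(tcp_to_grasp) else tcp_to_grasp())
ims={n:shot(n) for n in("scene","top")}
for n,im in ims.items():
    cv2.imwrite(f"pics/{n}0.png",im["color"][...,::-1]);print(n,"cam at",np.linalg.inv(im["camera_from_world"])[:3,3])
    for l in["cup","file","holder","dish","glue","iron_stand","pliers","blank1"]:
        print(l,[(round(r["p"],2),np.array(r["bbox"]).round()) for r in recognise(im,l)][:3],[(round(r["p"],2),np.array(r["location"])) for r in mark_of(im,l)][:3])
    for l in["cup_mouth","file_tip"]:
        print(l,[(round(r["p"],2),np.array(r["location"])) for r in mark_of(im,l)][:3])
E
```

```text
0.0 [255.  570.  221.9] [ 2.6  1.7 -0. ] 87.36561417532081 18.700000000000003
scene cam at [1094.6   75.1  818.1]
cup [(0.56, array([171., 197.,  32.,  38.])), (0.4, array([382., 208.,  58.,  60.]))] [(0.94, array([211.5, 172.2]))]
file [(0.45, array([148., 183.,  29.,  26.]))] []
holder [(0.79, array([384., 206.,  54.,  57.]))] [(0.79, array([221.2, 373.7])), (0.67, array([207.9, 173. ]))]
dish [(0.97, array([281., 234.,  53.,  52.])), (0.97, array([248., 314.,  65.,  64.])), (0.71, array([322., 161.,  60.,  58.]))] [(0.65, array([313.6, 248.2])), (0.64, array([163.5, 322.6])), (0.62, array([236.7, 281. ]))]
glue [(0.61, array([159., 272.,  28.,  39.]))] [(0.87, array([279. , 163.7]))]
iron_stand [] [(0.59, array([310.2, 348.7]))]
pliers [(0.58, array([257., 197.,  30.,  44.]))] [(0.91, array([190.6, 264.8])), (0.6, array([311.8, 348.6]))]
blank1 [] []
cup_mouth [(0.92, array([185.1, 162.5]))]
file_tip []
top cam at [466.  19. 857.]
cup [(0.91, array([399., 237.,  42.,  35.]))] [(0.56, array([238.3, 389.5]))]
file [(0.74, array([424., 224.,  59.,  29.]))] [(0.89, array([238.6, 393. ]))]
holder [(0.89, array([145., 248.,  66.,  52.]))] [(0.56, array([248.6, 157.9]))]
dish [(0.84, array([220., 338.,  83.,  90.])), (0.57, array([281., 117.,  57.,  62.])), (0.55, array([263., 212.,  62.,  60.]))] [(0.85, array([119.8, 281.5])), (0.59, array([334.6, 223.7]))]
glue [(0.88, array([380., 140.,  30.,  31.]))] [(0.55, array([144.1, 374.3]))]
iron_stand [(0.94, array([160., 114.,  89.,  98.]))] [(0.64, array([140.7, 182.5])), (0.26, array([240.3, 392.1]))]
pliers [(0.56, array([299., 272.,  35.,  71.]))] [(0.64, array([282. , 290.3])), (0.45, array([232.2, 399.7])), (0.3, array([143.7, 372.1]))]
blank1 [(0.67, array([378., 141.,  29.,  34.])), (0.43, array([402., 243.,  11.,  11.]))] [(0.6, array([232. , 399.5])), (0.37, array([226.3, 393.3]))]
cup_mouth [(0.89, array([235.9, 403.9]))]
file_tip [(0.56, array([234.9, 394. ]))]
```

Run:
```python
import cv2,numpy as np
s=cv2.imread("pics/scene0.png");t=cv2.imread("pics/top0.png")
cv2.imwrite("pics/both.png",cv2.resize(np.vstack([s[120:360,100:500],t[60:400,90:490]]),None,fx=1,fy=1))
cv2.imwrite("pics/s2.png",cv2.resize(s[120:360,100:500],None,fx=2,fy=2,interpolation=cv2.INTER_CUBIC))
cv2.imwrite("pics/t2.png",cv2.resize(t[80:380,90:490],None,fx=2,fy=2,interpolation=cv2.INTER_CUBIC))
```

```text
(no output)
```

View pics/s2.png

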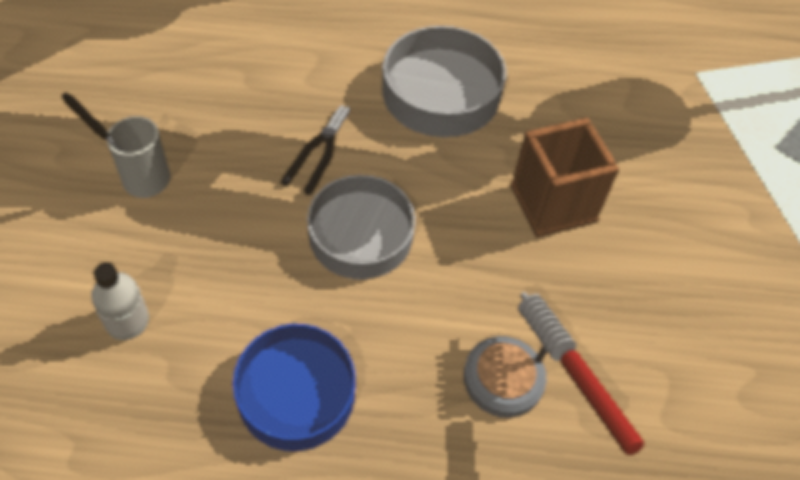

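View pics/t2.png

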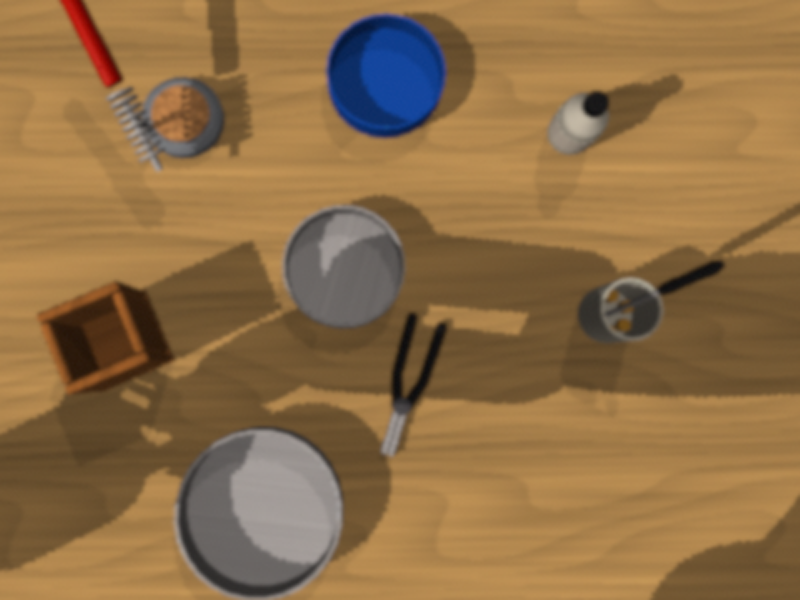

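The views show two steel dishes and a blue dish. The middle grey one (scene px ~281,231; top px ~262,213) is clearly smaller than the other grey one (scene 322,161; top 220,337), so it is the dish. The cup with the file is at scene (167,187), top (406,234). The holder is at top (143,248), and the pliers, glue and iron stand are all visible.

```bash
cat > m.py <<'E'
from h import *
np.set_printoptions(precision=1,suppress=True)
s=shot("scene");t=shot("top")
S=lambda x,y:np.array([100+x/2,120+y/2]);T=lambda x,y:np.array([90+x/2,80+y/2])
pts={"file_end":((67,97),(719,266)),"junction":((106,133),(662,291)),"cup_mouth":((133,136),(632,309)),
"hA":((588,121),(72,392)),"hB":((617,168),(40,316)),"hC":((556,183),(117,283)),"hD":((524,134),(147,358)),"dish_rim":((361,222),(344,266)),"glue_cap":((106,273),(596,103)),"bigdish":((444,77),(259,512)),"pl_tip":((345,108),(388,453)),"pl_piv":((330,133),(401,406)),"grip1":((285,183),(412,315)),"grip2":((308,190),(442,323)),"iron_end":((632,445),(-20,-60))}
for k,(a,b) in pts.items():
    ra,rb=ray(s,S(*a)),ray(t,T(*b));p=tri([ra,rb]);print(k,p,"err",proj(s,p)-S(*a))
print("dish@36 top",atz(t,T(344,266),36),"scene",atz(s,S(361,222),36))
print("mouth@85 top",atz(t,T(632,309),85),"scene",atz(s,S(133,136),85))
print("stand base",atz(t,T(184,117),22), atz(s,S(506,374),22))
E
python3 m.py
```

```text
file_end [ 544.2 -287.4  178.5] err [-0.9 -0.2]
junction [ 530.2 -266.1  105.2] err [-0.6 -0.1]
cup_mouth [ 515.1 -243.5   85.1] err [-0.7 -0.2]
hA [447.6 278.  100.9] err [-1.5  0.2]
hB [516.5 305.2 105.5] err [-1.   0.2]
hC [545.4 237.2 106.2] err [-1.3  0.2]
hD [477.  207.2 103.8] err [-0.1  0. ]
dish_rim [567.4  30.2  28.6] err [-0.7 -0. ]
glue_cap [ 709.8 -212.   107.5] err [-0.7 -0.1]
bigdish [326.  116.2  30. ] err [-0.5  0. ]
pl_tip [377.9 -10.9  10.4] err [-0.9 -0. ]
pl_piv [424.8 -25.   12.9] err [-0.9 -0.1]
grip1 [518.5 -52.4  25.6] err [5.3 0.2]
grip2 [508.6 -56.1   1.2] err [-6.6 -0.8]
iron_end [839.4 306.  169.7] err [19.5 -3.2]
dish@36 top [566.6  28.4  36. ] scene [572.1  32.3  36. ]
mouth@85 top [ 515.3 -245.3   85. ] scene [ 515.3 -241.7   85. ]
stand base [726.6 192.4  22. ] [732.5 198.8  22. ]
```

```bash
cat >> h.py <<'E'
from scipy.spatial.transform import Rotation as Ro
np.set_printoptions(precision=3,suppress=True)
def frame(z,x):
    z=np.array(z,float);z/=np.linalg.norm(z);x=np.array(x,float);x-=z*(x@z);x/=np.linalg.norm(x)
    return Ro.from_matrix(np.c_[x,np.cross(z,x),z])
def go(p,R,cur=None):
    o=get_obs();p0,R0=cur or (np.array(o["ee_pos"]),Ro.from_rotvec(o["orientation"]))
    print("shift",(np.array(p)-p0).round(1),"turn",(R*R0.inv()).as_rotvec().round(3));return np.array(p),R
E
cat > f.py <<'E'
from h import *
u=np.array([14,-21.3,73.3]);u/=np.linalg.norm(u);end=np.array([544.2,-287.4,178.5]);tip=end-185*u
R=frame(-u,[.83,.55,0])
E
python3 - <<'E'
from f import *
print(u,tip)
c=go(tip+225*u,R); go(tip+131*u,R,c)
E
```

```text
[ 0.18  -0.274  0.945] [ 510.826 -236.624    3.763]
shift [ 296.1 -868.9   -6.4] turn [ 0.22   0.258 -0.56 ]
shift [-17.   25.8 -88.8] turn [0. 0. 0.]
```

Request:
{"op": "move_arm", "data": {
  "motion": [
    [30,-90,60,0,0,0,87],
    [60,-180,80,0,0,0,87],
    [60,-180,80,0,0,0,87],
    [60,-180,80,0,0,0,87],
    [60,-180,80,0,0,0,87]
  ]
}}

```text
t: 2.42
ee_pos: [315.4, 388.7, 303.3]
orientation: [2.636, 1.709, 0.0]
ft_force: [0.8, 0.2, -0.1]
width: 87.1
```

Request:
{"op": "move_arm", "data": {
  "motion": [
    [80,-190,0,0,0,0,87],
    [80,-190,0,0,0,0,87],
    [80,-190,0,0,0,0,87],
    [80,-190,0,0,0,0,87],
    [80,-190,0,0,0,0,87]
  ]
}}

```text
t: 2.83
ee_pos: [395.6, 198.5, 303.1]
orientation: [2.636, 1.709, 0.001]
ft_force: [0.8, -0.0, -0.2]
width: 87.2
```

Request:
{"op": "move_arm", "data": {
  "motion": [
    [75,-190,0,0.1,0.12,-0.25,87],
    [75,-190,0,0.1,0.12,-0.25,87],
    [75,-190,0,0.1,0.12,-0.25,87],
    [75,-190,0,0.1,0.12,-0.25,87],
    [75,-190,0,0.1,0.12,-0.25,87]
  ]
}}

```text
t: 3.25
ee_pos: [470.9, 7.5, 302.8]
orientation: [-2.696, -1.298, 0.068]
ft_force: [-0.1, 0.1, 0.5]
width: 87.0
```

Request:
{"op": "move_arm", "data": {
  "motion": [
    [60,-190,0,0.1,0.12,-0.25,87],
    [60,-190,0,0.1,0.12,-0.25,87],
    [60,-190,0,0.1,0.12,-0.25,87],
    [60,-190,0,0.1,0.12,-0.25,87],
    [60,-190,0,0.1,0.12,-0.25,87]
  ]
}}

```text
t: 3.67
ee_pos: [530.7, -183.1, 302.2]
orientation: [-2.698, -0.899, 0.131]
ft_force: [0.7, 0.5, 0.4]
width: 86.9
```

Run:
```python
from f import *
print(get_obs()["qpos"])
c=go(tip+225*u,R); go(tip+131*u,R,c)
```

```text
[-0.436  0.383  1.534  0.15   1.497 -1.111]
shift [  20.7 -115.2  -85.9] turn [ 0.018  0.019 -0.058]
shift [-17.   25.8 -88.8] turn [0. 0. 0.]
```

Request:
{"op": "move_arm", "data": {
  "motion": [
    [10,-58,0,0.02,0.02,-0.06,87],
    [21,-115,-20,0.02,0.02,-0.06,87],
    [21,-115,-40,0.02,0.02,-0.06,87],
    [21,-115,-86,0.02,0.02,-0.06,87],
    [21,-115,-86,0.02,0.02,-0.06,87]
  ]
}}

```text
t: 4.08
ee_pos: [548.5, -295.0, 210.3]
orientation: [-2.691, -0.806, 0.143]
ft_force: [-1.2, 1.1, -0.9]
width: 87.1
```

Run:
```python
from f import *
print(get_obs()["qpos"])
c=go(tip+131*u,R)
for n,c0,w in(("scene",(80,140),200),("top",(380,170),200)):
    im=shot(n);cv2.imwrite(f"pics/g_{n}.png",cv2.resize(im["color"][c0[1]:c0[1]+150,c0[0]-(60 if n=="top" else 0):][:,:200,::-1],None,fx=2,fy=2,interpolation=cv2.INTER_CUBIC))
a=cv2.imread("pics/g_scene.png");b=cv2.imread("pics/g_top.png");cv2.imwrite("pics/g.png",np.hstack([a,b]))
```

```text
[-0.579  0.589  1.428  0.134  1.445 -1.199]
shift [-14.   22.4 -82.8] turn [-0.007 -0.008  0.003]
```

View pics/g.png

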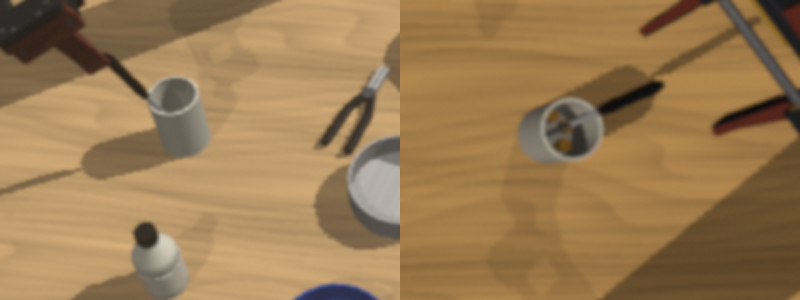

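The open fingers straddle the file axis: the handle end is at about (660,87) in the crop, between fingertips at (645,30) and (718,128). I'll descend along the axis and close.

Request:
{"op": "move_arm", "data": {
  "motion": [
    [-5,8,-28,0,0,0,87],
    [-10,15,-56,0,0,0,87],
    [-14,22,-83,0,0,0,87],
    [-14,22,-83,0,0,0,87],
    [-14,22,-83,0,0,0,40]
  ]
}}

```text
t: 4.6
ee_pos: [537.8, -271.5, 135.3]
orientation: [-2.695, -0.814, 0.136]
ft_force: [0.0, -0.1, -0.2]
width: 83.4
```

Request:
{"op": "move_arm", "data": {
  "motion": [
    [0,0,0,0,0,0,5],
    [0,0,0,0,0,0,5],
    [0,0,0,0,0,0,5],
    [0,0,0,0,0,0,5],
    [0,0,0,0,0,0,5]
  ]
}}

```text
t: 5.02
ee_pos: [537.7, -272.9, 134.6]
orientation: [-2.697, -0.812, 0.134]
ft_force: [-0.3, 0.8, -0.7]
width: 50.3
```

Request:
{"op": "move_arm", "data": {
  "motion": [
    [0,0,0,0,0,0,5],
    [0,0,0,0,0,0,5],
    [0,0,0,0,0,0,5],
    [0,0,0,0,0,0,5],
    [0,0,0,0,0,0,5]
  ]
}}

```text
t: 5.43
ee_pos: [537.2, -272.5, 133.6]
orientation: [-2.696, -0.812, 0.136]
ft_force: [-0.5, -0.2, -0.1]
width: 16.9
```

Request:
{"op": "move_arm", "data": {
  "motion": [
    [0,0,0,0,0,0,5],
    [0,0,0,0,0,0,5],
    [0,0,0,0,0,0,5],
    [0,0,0,0,0,0,5],
    [0,0,0,0,0,0,5]
  ]
}}

```text
t: 5.85
ee_pos: [537.2, -272.5, 133.6]
orientation: [-2.695, -0.812, 0.136]
ft_force: [-1.4, 0.4, -0.4]
width: 11.3
```

Request:
{"op": "move_arm", "data": {
  "motion": [
    [4,-6,20,0,0,0,5],
    [8,-12,40,0,0,0,5],
    [15,-23,80,0,0,0,5],
    [23,-35,120,0,0,0,5],
    [23,-35,120,0,0,0,5]
  ]
}}

```text
t: 6.27
ee_pos: [564.3, -311.1, 261.6]
orientation: [-2.706, -0.815, 0.124]
ft_force: [0.3, 0.2, 0.3]
width: 11.2
```

Run:
```python
from f import *
Rv=frame([0,0,-1],[.83,.55,0]);h=np.array([496.6,257,0])
c=go(h+[0,0,305],Rv); go(h+[0,0,10+140],Rv,c)
s=shot("scene")["color"][...,::-1];t=shot("top")["color"][...,::-1]
f=lambda a:cv2.resize(a,None,fx=2,fy=2,interpolation=cv2.INTER_CUBIC)
cv2.imwrite("pics/l.png",np.hstack([f(s[80:270,60:260]),f(t[130:320,340:540])]))
```

```text
shift [-67.7 568.1  43.4] turn [-0.275 -0.173 -0.   ]
shift [   0.    0. -155.] turn [0. 0. 0.]
```

View pics/l.png

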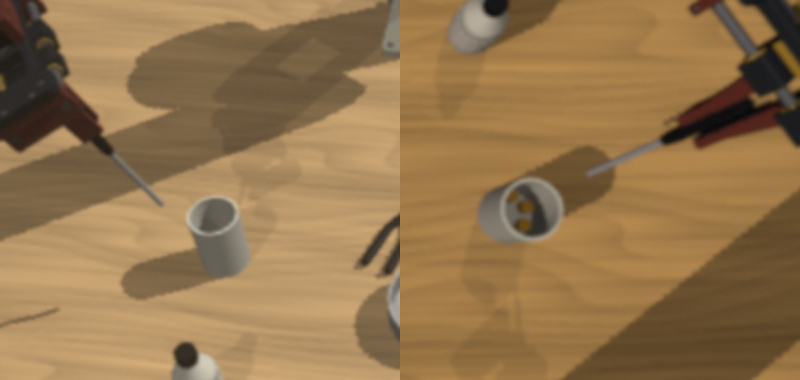

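The file is held (blade seen from grip to tip at crop (162,204) / (587,174)), and the cup still stands with its blanks. Next is the move to the holder, turning the file upright on the way.

Request:
{"op": "move_arm", "data": {
  "motion": [
    [-7,10,30,0,0,0,5],
    [-15,50,45,-0.05,-0.03,0,5],
    [-18,85,45,-0.1,-0.06,0,5],
    [-22,120,45,-0.14,-0.09,0,5],
    [-22,155,45,-0.14,-0.09,0,5]
  ]
}}

```text
t: 6.78
ee_pos: [535.6, -149.9, 297.6]
orientation: [-2.852, -0.859, 0.075]
ft_force: [1.2, -0.3, -0.2]
width: 11.3
```

Request:
{"op": "move_arm", "data": {
  "motion": [
    [-5,40,0,-0.03,-0.02,0,5],
    [-10,80,0,-0.06,-0.04,0,5],
    [-15,120,0,-0.1,-0.06,0,5],
    [-20,160,0,-0.13,-0.08,0,5],
    [-25,200,0,-0.13,-0.08,0,5]
  ]
}}

```text
t: 7.2
ee_pos: [510.6, 49.8, 297.0]
orientation: [-2.994, -0.902, 0.02]
ft_force: [0.4, 0.4, -0.9]
width: 11.3
```

Request:
{"op": "move_arm", "data": {
  "motion": [
    [-5,40,0,0,0,0,5],
    [-10,80,0,0,0,0,5],
    [-15,120,0,0,0,0,5],
    [-20,160,0,0,0,0,5],
    [-20,180,0,0,0,0,5]
  ]
}}

```text
t: 7.62
ee_pos: [490.7, 230.8, 296.8]
orientation: [-2.992, -0.904, 0.021]
ft_force: [1.0, -0.1, -0.4]
width: 11.0
```

Run:
```python
from f import *
Rv=frame([0,0,-1],[.83,.55,0]);h=np.array([496.6,257,0])
c=go(h+[0,0,305],Rv)
S=shot("scene");T=shot("top")
for im in(S,T): print([(round(r["p"],2),np.round(r["location"],1)) for r in mark_of(im,"file_tip")][:3])
s=S["color"][...,::-1];t=T["color"][...,::-1]
f=lambda a:cv2.resize(a,None,fx=2,fy=2,interpolation=cv2.INTER_CUBIC)
cv2.imwrite("pics/h.png",np.hstack([f(s[60:260,300:500]),f(t[140:340,60:260])]))
```

```text
shift [ 5.9 26.2  8.2] turn [-0.012 -0.018 -0.002]
[(0.48, array([173.5, 376.6]))]
[(0.66, array([247.7, 142.5]))]
```

View pics/h.png

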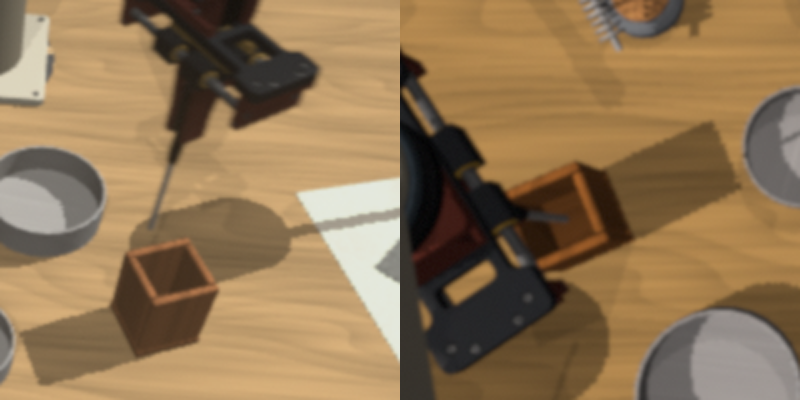

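The file hangs nearly upright, with its tip at scene (376,174) and top (144,250). I'll triangulate the tip.

Run:
```python
from f import *
S=shot("scene");T=shot("top")
print(tri([ray(S,(376,174)),ray(T,(144,250))]), tri([ray(S,(376.6,173.5)),ray(T,(142.5,247.7))]), get_obs()["ee_pos"])
```

```text
[491.556 224.87  166.113] [495.194 225.258 171.876] [492.736 226.223 297.739]
```

Request:
{"op": "move_arm", "data": {
  "motion": [
    [4,32,0,0,0,0,5],
    [4,32,0,0,0,0,5],
    [4,32,-20,0,0,0,5],
    [4,32,-55,0,0,0,5],
    [4,32,-90,0,0,0,5]
  ]
}}

```text
t: 8.33
ee_pos: [498.3, 258.4, 208.8]
orientation: [-2.994, -0.898, 0.011]
ft_force: [0.1, 0.7, -1.3]
width: 11.7
```

Request:
{"op": "move_arm", "data": {
  "motion": [
    [0,0,-25,0,0,0,5],
    [0,0,-45,0,0,0,5],
    [0,0,-55,0,0,0,5],
    [0,0,-55,0,0,0,5],
    [0,0,-55,0,0,0,5]
  ]
}}

```text
t: 8.75
ee_pos: [497.6, 258.8, 153.9]
orientation: [-2.994, -0.899, 0.017]
ft_force: [0.9, 0.3, 0.0]
width: 11.2
```

Run:
```python
from h import *
o=get_obs();print(o["ee_pos"],o["ft_force"])
S=shot("scene");T=shot("top")
s=S["color"][...,::-1];t=T["color"][...,::-1]
f=lambda a:cv2.resize(a,None,fx=2,fy=2,interpolation=cv2.INTER_CUBIC)
cv2.imwrite("pics/i.png",np.hstack([f(s[60:260,300:500]),f(t[140:340,60:260])]))
```

```text
[497.636 258.753 153.925] [0.906 0.261 0.048]
```

View pics/i.png

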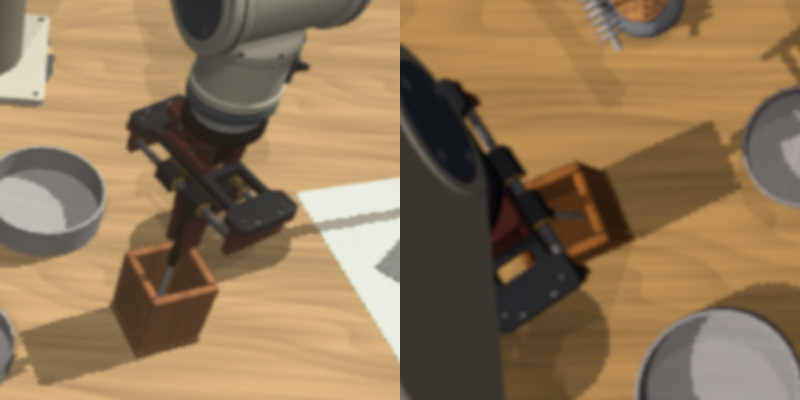

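The blade is inside the holder opening. I'll lower a little more, release and retreat upward.

Request:
{"op": "move_arm", "data": {
  "motion": [
    [0,0,-4,0,0,0,5],
    [0,0,-8,0,0,0,5],
    [0,0,-8,0,0,0,5],
    [0,0,-8,0,0,0,40],
    [0,0,-8,0,0,0,87]
  ]
}}

```text
t: 9.27
ee_pos: [497.3, 259.6, 145.9]
orientation: [-2.993, -0.901, 0.016]
ft_force: [0.2, 0.4, 0.6]
width: 20.8
```

Request:
{"op": "move_arm", "data": {
  "motion": [
    [0,0,0,0,0,0,87],
    [0,0,0,0,0,0,87],
    [0,0,0,0,0,0,87],
    [0,0,0,0,0,0,87],
    [0,0,0,0,0,0,87]
  ]
}}

```text
t: 9.68
ee_pos: [497.3, 259.5, 145.7]
orientation: [-2.993, -0.901, 0.016]
ft_force: [-0.8, 0.2, 0.4]
width: 55.1
```

Request:
{"op": "move_arm", "data": {
  "motion": [
    [0,0,5,0,0,0,87],
    [0,0,15,0,0,0,87],
    [0,0,50,0,0,0,87],
    [0,0,90,0,0,0,87],
    [0,0,130,0,0,0,87]
  ]
}}

```text
t: 10.1
ee_pos: [496.7, 259.2, 277.6]
orientation: [-2.994, -0.901, 0.018]
ft_force: [0.6, 0.0, 0.6]
width: 85.9
```

Request:
{"op": "move_arm", "data": {
  "motion": [
    [0,-40,20,0,0,0,87],
    [0,-80,20,0,0,0,87],
    [0,-120,20,0,0,0,87],
    [0,-160,20,0,0,0,87],
    [0,-200,20,0,0,0,87]
  ]
}}

```text
t: 10.52
ee_pos: [497.0, 57.8, 297.1]
orientation: [-2.994, -0.902, 0.013]
ft_force: [0.1, 0.9, -0.6]
width: 87.0
```

Run:
```python
from h import *
o=get_obs();print(o["t"],o["ee_pos"],o["qpos"],o["width"])
S=shot("scene");T=shot("top")
for im in(S,T):
  for l in("cup","cup_mouth","file"):print(l,[(round(r["p"],2),np.round(r["location"],1)) for r in mark_of(im,l)][:2])
s=S["color"][...,::-1];t=T["color"][...,::-1]
f=lambda a:cv2.resize(a,None,fx=2,fy=2,interpolation=cv2.INTER_CUBIC)
cv2.imwrite("pics/k.png",np.hstack([f(s[60:260,300:500]),f(t[140:340,60:260])]))
```

```text
10.5167 [496.983  57.846 297.117] [ 0.084  0.157  1.817  0.014  1.178 -0.507] 87.01388044215949
cup [(0.74, array([209. , 172.6]))]
cup_mouth [(0.68, array([188.6, 163.7]))]
file []
cup [(0.56, array([238.6, 388.3]))]
cup_mouth [(0.7, array([233.6, 406. ]))]
file []
```

View pics/k.png

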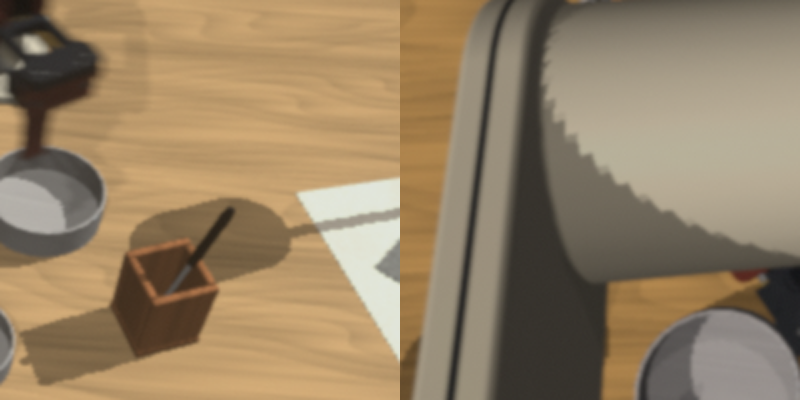

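The file stands in the holder (handle at scene crop (230,212), leaning on the wall), and the dish, holder and bench look undisturbed. Next I'll fit the arm kinematics so I can plan a tilted side grasp of the cup within the joint ranges.

```bash
cat > kin.py <<'E'
from h import *
from scipy.optimize import least_squares
lo=np.array([-3,-.9,.09,-1.31,.11,-2.54]);hi=np.array([3,2.11,2.58,4.45,2.69,2.54])
ry=lambda a:Ro.from_euler('y',a);rz=lambda a:Ro.from_euler('z',a)
def fk(q,p):
    a1,d1,L2,a3,L4,d6,b=p
    A=rz(q[0]);B=A*ry(q[1]);C=B*ry(q[2]);W=C*rz(q[3])*ry(q[4])*rz(q[5])*rz(np.pi)
    return A.apply([a1,b,d1])+B.apply([0,0,L2])+C.apply([a3,0,L4])+W.apply([0,0,d6]),W
D=[([1.131,.423,1.63,0,1.089,-.019],[255.274,570.473,222.675],None),
([-.436,.383,1.534,.15,1.497,-1.111],[530.7,-183.1,302.2],[-2.698,-.899,.131]),
([-.579,.589,1.428,.134,1.445,-1.199],[548.5,-295,210.3],[-2.691,-.806,.143]),
([.084,.157,1.817,.014,1.178,-.507],[497,57.8,297.1],[-2.994,-.902,.013])]
P=least_squares(lambda p:np.concatenate([fk(q,p)[0]-x for q,x,_ in D]+[(np.array(p)-[0,300,400,0,400,250,0])*.01]),[0,300,400,0,400,250,0]).x
def ik(pos,R,q0):
    f=lambda q:(lambda r:np.r_[(r[0]-pos)/100,(R*r[1].inv()).as_rotvec()])(fk(q,P))
    r=least_squares(f,np.clip(q0,lo+.01,hi-.01),bounds=(lo,hi));return r.x,np.linalg.norm(r.fun)
E
python3 - <<'E'
from kin import *
print(P)
for q,x,o in D:
    a,W=fk(q,P);print(a-x, (Ro.from_rotvec(o)*W.inv()).as_rotvec() if o else W.as_rotvec())
up=np.array([0,0,1.]);cup=np.array([515,-243.5,0]);dish=np.array([567.5,30.5,0]);q0=np.array(D[3][0])
def tilt(az,al): d=np.array([np.cos(az),np.sin(az),0]);return d,d*np.cos(al)-up*np.sin(al)
for azd in range(-180,180,15):
  for sg in(1,-1):
    d,z=tilt(np.radians(azd),np.radians(30));s=np.cross(up,d)*sg
    R=frame(z,s);pos=cup+[0,0,45]+18.7*z
    best=None
    for q4 in(-1.2,0,1.2,2.5):
      for q6 in(-1.8,0,1.8):
        q,e=ik(pos,R,[-.43,.4,1.7,q4,1.3,q6])
        if e<.02 and (best is None or abs(q[3])<abs(best[3])):best=q
    if best is not None: print(azd,sg,best)
E
```

```text
[  2.102 310.444 563.1    76.966 482.333 309.258  12.021]
[-0.152 -0.039  0.117] [ 2.636  1.708 -0.001]
[-0.268  0.078 -0.119] [-0. -0. -0.]
[-0.044 -0.213 -0.256] [-0.001 -0.001  0.   ]
[0.285 0.148 0.257] [-0.     0.001 -0.   ]
-180 1 [-0.322  1.086  1.226 -0.289  1.843  1.326]
-180 -1 [-0.322  1.086  1.226 -0.289  1.843 -1.816]
-165 1 [-0.247  1.059  1.3   -0.443  1.751  1.214]
-165 -1 [-0.247  1.059  1.3   -0.443  1.751 -1.927]
-150 1 [-0.175  1.022  1.401 -0.592  1.631  1.133]
-150 -1 [-0.175  1.022  1.401 -0.592  1.631 -2.009]
-135 1 [-0.112  0.981  1.522 -0.746  1.491  1.085]
-135 -1 [-0.112  0.981  1.522 -0.746  1.491 -2.057]
-120 1 [-0.059  0.94   1.656 -0.918  1.343  1.075]
-120 -1 [-0.059  0.94   1.656 -0.918  1.343 -2.067]
-105 1 [-0.021  0.902  1.799 -1.127  1.198  1.11 ]
-105 -1 [-0.021  0.902  1.799 -1.127  1.198 -2.031]
-60 1 [-0.096  0.862  2.203  4.131  1.004  1.496]
-60 -1 [-0.096  0.862  2.203  4.131  1.004 -1.645]
-45 1 [-0.227  0.878  2.295  3.69   1.074  1.59 ]
-45 -1 [-0.227  0.878  2.295  3.69   1.074 -1.552]
-30 1 [-0.415  0.893  2.341  3.245  1.14   1.582]

[... 647 characters left out ...]
 1 [-0.843  0.955  1.605  0.823  1.413  2.054]
75 -1 [-0.843  0.955  1.605  0.823  1.413 -1.087]
90 1 [-0.783  0.997  1.474  0.661  1.558  2.027]
90 -1 [-0.783  0.997  1.474  0.661  1.558 -1.115]
105 1 [-0.714  1.037  1.36   0.511  1.689  1.963]
105 -1 [-0.714  1.037  1.36   0.511  1.689 -1.178]
120 1 [-0.639  1.07   1.269  0.36   1.797  1.868]
120 -1 [-0.639  1.07   1.269  0.36   1.797 -1.274]
135 1 [-0.561  1.094  1.206  0.203  1.872  1.745]
135 -1 [-0.561  1.094  1.206  0.203  1.872 -1.396]
150 1 [-0.481  1.105  1.176  0.039  1.907  1.605]
150 -1 [-0.481  1.105  1.176  0.039  1.907 -1.537]
165 1 [-0.401  1.103  1.183 -0.127  1.896  1.46 ]
165 -1 [-0.401  1.103  1.183 -0.127  1.896 -1.682]
```

```bash
cat > plan.py <<'E'
from kin import *
up=np.array([0,0,1.]);cup=np.array([515,-243.5,0]);dish=np.array([567.5,30.5,0])
def tool(azd,al,roll=0):
    a=np.radians(azd);d=np.array([np.cos(a),np.sin(a),0]);z=d*np.cos(np.radians(al))-up*np.sin(np.radians(al))
    return Ro.from_rotvec(np.radians(roll)*z)*frame(z,-np.cross(up,d))
G=45; R0=tool(75,30); c_t=R0.inv().apply(up)   # cup axis in tool frame
zt=lambda R:R.apply([0,0,1])
def grasp(R,p,back=0): return p+G*up+(18.7-back)*zt(R)
def pour(R,M): return M-(85-G)*R.apply(c_t)+18.7*zt(R)
def chain(wps,verbose=True):
    o=get_obs();q=np.array(o["qpos"]);cur=(np.array(o["ee_pos"]),Ro.from_rotvec(o["orientation"]))
    for p,R in wps:
        n=6;rv=(R*cur[1].inv()).as_rotvec();jump=0
        for k in range(1,n+1):
            q2,e=ik(cur[0]+(p-cur[0])*k/n,Ro.from_rotvec(rv*k/n)*cur[1],q);jump=max(jump,abs(q2-q).max());q=q2
        print("mm %.0f rad %.2f err %.3f jump %.2f q"%(np.linalg.norm(p-cur[0]),np.linalg.norm(rv),e,jump),q.round(2),end=" ");cur=go(p,R,cur)
E
python3 - <<'E'
from plan import *
pre=grasp(R0,cup,110); o=get_obs();Rc=Ro.from_rotvec(o["orientation"]);dr=(R0*Rc.inv()).as_rotvec();p0=np.array(o["ee_pos"])
hi_=pre+[0,0,160]
w=[(p0+(hi_-p0)*k/3,Ro.from_rotvec(dr*k/3)*Rc) for k in(1,2,3)]+[(pre,R0),(grasp(R0,cup),R0)]
lift=grasp(R0,cup)+[0,0,90]
M=dish+[0,0,82]
w+=[(lift,R0)]
for az in(75,):
  a=tool(az,30);ps=pour(a,M+[0,0,60]);
  w+=[(lift+(ps-lift)*.5,R0),(ps,a)]
  for r in(30,60,90,120,150,180):w.append((pour(tool(az,30,r),M),tool(az,30,r)))
  w.append((pour(tool(az,12,180),M),tool(az,12,180)))
  chain(w)
E
```

```text
mm 128 rad 0.44 err 0.000 jump 0.08 q [-0.36  0.24  1.8   0.35  1.27 -0.82] shift [  -0.9 -126.9  -15.1] turn [ 0.348  0.055 -0.258]
mm 128 rad 0.44 err 0.000 jump 0.07 q [-0.71  0.45  1.67  0.57  1.5  -0.95] shift [  -0.9 -126.9  -15.1] turn [ 0.348  0.055 -0.258]
mm 128 rad 0.44 err 0.000 jump 0.05 q [-0.95  0.7   1.47  0.74  1.74 -0.87] shift [  -0.9 -126.9  -15.1] turn [ 0.348  0.055 -0.258]
mm 160 rad 0.00 err 0.000 jump 0.04 q [-0.95  0.92  1.48  0.73  1.58 -1.02] shift [   0.    0. -160.] turn [ 0.  0. -0.]
mm 110 rad 0.00 err 0.000 jump 0.03 q [-0.84  0.96  1.6   0.82  1.41 -1.09] shift [ 24.7  92.  -55. ] turn [0. 0. 0.]
mm 90 rad 0.00 err 0.000 jump 0.02 q [-0.84  0.81  1.63  0.81  1.5  -1.  ] shift [ 0.  0. 90.] turn [0. 0. 0.]
mm 140 rad 0.00 err 0.000 jump 0.03 q [-0.65  0.78  1.8   0.97  1.32 -1.03] shift [ 26.2 137.  -16.5] turn [0. 0. 0.]
mm 140 rad 0.00 err 0.000 jump 0.04 q [-0.42  0.78  1.9   1.18  1.18 -1.07] shift [ 26.2 137.  -16.5] turn [0. 0. 0.]
mm 59 rad 0.52 err 0.000 jump 0.07 q [-0.42  0.88  1.92  1.23  1.14 -0.66] shift [-16.1   6.7 -56. ] turn [ 0.117  0.438 -0.262]
mm 18 rad 0.52 err 0.000 jump 0.09 q [-0.42  0.85  1.95  1.24  1.13 -0.15] shift [-10.6   9.4  11. ] turn [ 0.117  0.438 -0.262]
mm 18 rad 0.52 err 0.000 jump 0.09 q [-0.4   0.82  1.97  1.25  1.13  0.39] shift [-2.2  9.6 15. ] turn [ 0.117  0.438 -0.262]
mm 18 rad 0.52 err 0.000 jump 0.09 q [-0.38  0.79  1.97  1.25  1.13  0.95] shift [ 6.7  7.2 15. ] turn [ 0.117  0.438 -0.262]
mm 18 rad 0.52 err 0.000 jump 0.09 q [-0.37  0.77  1.94  1.25  1.14  1.52] shift [13.9  2.8 11. ] turn [ 0.117  0.438 -0.262]
mm 18 rad 0.52 err 0.000 jump 0.09 q [-0.36  0.77  1.91  1.24  1.15  2.08] shift [17.3 -2.2  4. ] turn [ 0.117  0.438 -0.262]
mm 16 rad 0.31 err 0.000 jump 0.05 q [-0.43  0.92  1.87  1.34  1.43  1.92] shift [-1.5 -5.6 15.2] turn [ 0.303 -0.081 -0.   ]
```

Request:
{"op": "move_arm", "data": {
  "motion": [
    [0,-32,-4,0.09,0.014,-0.065,87],
    [0,-64,-8,0.17,0.028,-0.13,87],
    [-1,-96,-12,0.26,0.042,-0.19,87],
    [-1,-127,-15,0.348,0.055,-0.258,87],
    [-1,-127,-15,0.348,0.055,-0.258,87]
  ]
}}

```text
t: 11.33
ee_pos: [496.3, -73.7, 279.2]
orientation: [-2.739, -0.435, -0.056]
ft_force: [-0.1, 0.4, -0.6]
width: 87.2
```

Request:
{"op": "move_arm", "data": {
  "motion": [
    [0,-32,-4,0.09,0.014,-0.065,87],
    [0,-64,-8,0.17,0.028,-0.13,87],
    [-1,-96,-12,0.26,0.042,-0.19,87],
    [-1,-127,-15,0.348,0.055,-0.258,87],
    [-1,-127,-15,0.348,0.055,-0.258,87]
  ]
}}

```text
t: 11.75
ee_pos: [494.8, -199.3, 262.5]
orientation: [-2.427, -0.048, -0.111]
ft_force: [0.0, 0.3, -0.0]
width: 87.0
```

Request:
{"op": "move_arm", "data": {
  "motion": [
    [0,-32,-4,0.09,0.014,-0.065,87],
    [0,-64,-8,0.17,0.028,-0.13,87],
    [-1,-96,-12,0.26,0.042,-0.19,87],
    [-1,-127,-15,0.348,0.055,-0.258,87],
    [-1,-127,-15,0.348,0.055,-0.258,87]
  ]
}}

```text
t: 12.17
ee_pos: [493.4, -324.9, 246.2]
orientation: [-2.075, 0.287, -0.155]
ft_force: [-0.9, 1.8, -1.7]
width: 86.8
```

Run:
```python
from plan import *
print(get_obs()["t"]);chain([(grasp(R0,cup,110),R0),(grasp(R0,cup),R0)])
```

```text
12.1667
mm 156 rad 0.01 err 0.000 jump 0.04 q [-0.95  0.92  1.48  0.73  1.58 -1.02] shift [   1.1    5.  -155.5] turn [-0.005 -0.007  0.008]
mm 110 rad 0.00 err 0.000 jump 0.03 q [-0.84  0.96  1.6   0.82  1.41 -1.09] shift [ 24.7  92.  -55. ] turn [0. 0. 0.]
```

Request:
{"op": "move_arm", "data": {
  "motion": [
    [1,3,-40,0,0,0.01,87],
    [1,3,-80,0,0,0.01,87],
    [1,3,-120,0,0,0.01,87],
    [1,3,-155,0,0,0.01,87],
    [1,3,-155,0,0,0.01,87]
  ]
}}

```text
t: 12.58
ee_pos: [493.9, -313.9, 89.5]
orientation: [-2.078, 0.267, -0.14]
ft_force: [-0.8, 0.5, 0.1]
width: 86.8
```

Run:
```python
from plan import *
chain([(grasp(R0,cup),R0)])
S=shot("scene");T=shot("top")
for im in(S,T): print([(round(r["p"],2),np.round(r["location"],1)) for r in mark_of(im,"cup_mouth")][:2])
s=S["color"][...,::-1];t=T["color"][...,::-1]
f=lambda a:cv2.resize(a,None,fx=2,fy=2,interpolation=cv2.INTER_CUBIC)
cv2.imwrite("pics/c.png",np.hstack([f(s[120:320,60:260]),f(t[130:330,320:520])]))
```

```text
mm 105 rad 0.02 err 0.000 jump 0.03 q [-0.84  0.96  1.6   0.82  1.41 -1.09] shift [ 25.3  86.  -53.9] turn [-0.005 -0.009 -0.012]
[(0.84, array([188.9, 165. ]))]
[(0.74, array([234. , 404.1]))]
```

View pics/c.png

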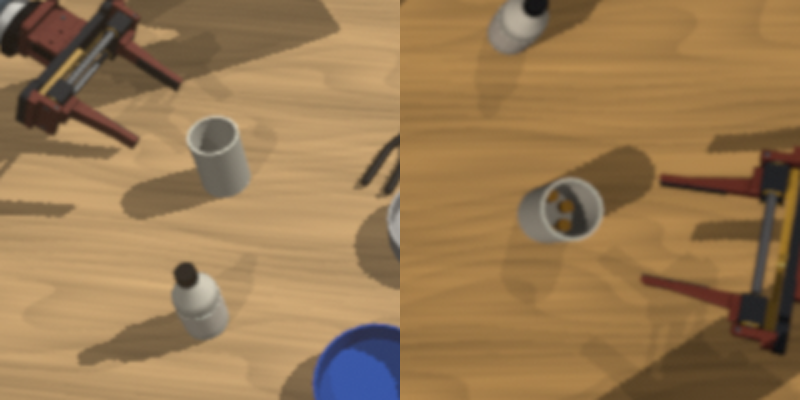

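The fingers are open and lined up with the cup (tips at crop (662,180) and (643,280), cup centre ~(560,211)). I'll advance and close.

Request:
{"op": "move_arm", "data": {
  "motion": [
    [6,22,-14,0,0,0,87],
    [12,44,-27,0,0,-0.01,87],
    [19,66,-41,0,0,-0.01,87],
    [25,87,-54,0,0,-0.01,87],
    [25,87,-54,0,0,-0.01,87]
  ]
}}

```text
t: 13.2
ee_pos: [520.8, -228.1, 42.7]
orientation: [-2.081, 0.273, -0.155]
ft_force: [-0.0, 0.7, 0.6]
width: 87.2
```

Request:
{"op": "move_arm", "data": {
  "motion": [
    [0,0,0,0,0,0,75],
    [0,0,0,0,0,0,65],
    [0,0,0,0,0,0,50],
    [0,0,0,0,0,0,50],
    [0,0,0,0,0,0,50]
  ]
}}

```text
t: 13.62
ee_pos: [520.4, -232.7, 42.8]
orientation: [-2.082, 0.277, -0.16]
ft_force: [-1.9, -2.9, 5.7]
width: 60.4
```

Request:
{"op": "move_arm", "data": {
  "motion": [
    [0,0,0,0,0,0,50],
    [0,0,0,0,0,0,50],
    [0,0,0,0,0,0,50],
    [0,0,0,0,0,0,50],
    [0,0,0,0,0,0,50]
  ]
}}

```text
t: 14.03
ee_pos: [520.4, -232.7, 42.8]
orientation: [-2.081, 0.277, -0.16]
ft_force: [-3.1, -3.7, 6.6]
width: 60.4
```

Request:
{"op": "move_arm", "data": {
  "motion": [
    [0,0,4,0,0,0,50],
    [0,0,15,0,0,0,50],
    [0,0,40,0,0,0,50],
    [0,0,70,0,0,0,50],
    [0,0,90,0,0,0,50]
  ]
}}

```text
t: 14.45
ee_pos: [520.5, -231.8, 134.0]
orientation: [-2.082, 0.277, -0.159]
ft_force: [0.9, -0.2, -1.6]
width: 60.2
```

```bash
cat > pour.py <<'E'
from plan import *
az=75
MZ={0:165,30:150,60:130,90:108,120:90,150:83,180:82}
M=lambda r:dish+[0,0,MZ[r]]
W=lambda r,al=30:(pour(tool(az,al,r),M(r)),tool(az,al,r))
E
python3 - <<'E'
from pour import *
print(get_obs()["width"],get_obs()["ft_force"])
p0=np.array(get_obs()["ee_pos"]);a=W(0)
chain([(p0+(a[0]-p0)*.5,R0),a])
E
```

```text
60.228769150096156 [ 0.856 -0.193 -1.55 ]
mm 142 rad 0.00 err 0.000 jump 0.04 q [-0.66  0.75  1.8   0.96  1.34 -1.01] shift [ 25.6 139.   -9.2] turn [ 0.002 -0.001  0.002]
mm 142 rad 0.00 err 0.000 jump 0.04 q [-0.42  0.73  1.9   1.17  1.19 -1.03] shift [ 25.6 139.   -9.2] turn [0. 0. 0.]
```

```bash
sed -i 's/^G=45/G=52/' plan.py
python3 - <<'E'
from pour import *
p0=np.array(get_obs()["ee_pos"]);a=W(0)
chain([(p0+(a[0]-p0)*.5,R0),a]+[W(r) for r in(30,60,90,120,150,180)]+[W(180,10)])
E
```

```text
mm 141 rad 0.00 err 0.000 jump 0.04 q [-0.66  0.74  1.8   0.96  1.34 -1.01] shift [ 25.6 139.   -5.7] turn [ 0.002 -0.001  0.002]
mm 141 rad 0.00 err 0.000 jump 0.04 q [-0.42  0.72  1.9   1.16  1.2  -1.02] shift [ 25.6 139.   -5.7] turn [0. 0. 0.]
mm 19 rad 0.52 err 0.000 jump 0.08 q [-0.42  0.73  1.93  1.18  1.18 -0.54] shift [-13.3   5.5 -11.7] turn [ 0.117  0.438 -0.262]
mm 16 rad 0.52 err 0.000 jump 0.08 q [-0.42  0.75  1.96  1.2   1.16 -0.05] shift [ -8.8   7.8 -10.9] turn [ 0.117  0.438 -0.262]
mm 13 rad 0.52 err 0.000 jump 0.08 q [-0.4   0.76  1.96  1.22  1.15  0.45] shift [-1.8  7.9 -9.6] turn [ 0.117  0.438 -0.262]
mm 10 rad 0.52 err 0.000 jump 0.09 q [-0.39  0.78  1.96  1.23  1.14  0.97] shift [ 5.5  5.9 -5.6] turn [ 0.117  0.438 -0.262]
mm 12 rad 0.52 err 0.000 jump 0.09 q [-0.38  0.78  1.93  1.24  1.15  1.52] shift [11.5  2.3  2.1] turn [ 0.117  0.438 -0.262]
mm 15 rad 0.52 err 0.000 jump 0.09 q [-0.37  0.78  1.9   1.23  1.15  2.07] shift [14.3 -1.8  2.3] turn [ 0.117  0.438 -0.262]
mm 16 rad 0.35 err 0.000 jump 0.05 q [-0.45  0.95  1.85  1.34  1.47  1.9 ] shift [-1.3 -5.  14.9] turn [ 0.337 -0.09   0.   ]
```

Request:
{"op": "move_arm", "data": {
  "motion": [
    [5,28,0,0,0,0,50],
    [10,56,0,0,0,0,50],
    [16,84,0,0,0,0,50],
    [21,112,0,0,0,0,50],
    [26,139,0,0,0,0,50]
  ]
}}

```text
t: 14.87
ee_pos: [546.4, -91.4, 132.3]
orientation: [-2.082, 0.277, -0.158]
ft_force: [1.5, -0.1, -2.3]
width: 60.2
```

Request:
{"op": "move_arm", "data": {
  "motion": [
    [6,35,-3,0,0,0,50],
    [12,70,-6,0,0,0,50],
    [19,105,-9,0,0,0,50],
    [25,138,-11,0,0,0,50],
    [25,138,-11,0,0,0,50]
  ]
}}

```text
t: 15.28
ee_pos: [570.0, 50.7, 121.0]
orientation: [-2.081, 0.273, -0.153]
ft_force: [-1.4, 0.3, -1.1]
width: 60.2
```

Request:
{"op": "move_arm", "data": {
  "motion": [
    [-3,1,-2,0.023,0.088,-0.052,50],
    [-5,2,-5,0.047,0.175,-0.105,50],
    [-8,3,-7,0.07,0.263,-0.157,50],
    [-11,4,-9,0.094,0.35,-0.21,50],
    [-13,5,-12,0.117,0.438,-0.262,50]
  ]
}}

```text
t: 15.7
ee_pos: [558.3, 50.1, 109.1]
orientation: [-1.938, 0.811, 0.161]
ft_force: [-0.1, -0.6, -2.2]
width: 60.3
```

Request:
{"op": "move_arm", "data": {
  "motion": [
    [-2,2,-2,0.023,0.088,-0.052,50],
    [-4,3,-4,0.047,0.175,-0.105,50],
    [-5,5,-6,0.07,0.263,-0.157,50],
    [-7,6,-9,0.094,0.35,-0.21,50],
    [-9,8,-11,0.117,0.438,-0.262,50]
  ]
}}

```text
t: 16.12
ee_pos: [549.5, 57.9, 98.0]
orientation: [-1.688, 1.305, 0.473]
ft_force: [-0.1, -1.2, -3.0]
width: 60.4
```

Run:
```python
from pour import *
o=get_obs();print(o["t"],o["width"],o["ft_force"],o["qpos"])
chain([W(60),W(90),W(120)])
s=shot("scene");t=shot("top")
f=lambda a:cv2.resize(a[...,::-1],None,fx=2,fy=2,interpolation=cv2.INTER_CUBIC)
cv2.imwrite("pics/p.png",np.hstack([f(s["color"][100:320,180:380]),f(t["color"][110:330,170:370])]))
```

```text
16.1167 60.370464976231546 [-0.09  -1.187 -2.989] [-0.419  0.748  1.952  1.195  1.163 -0.039]
mm 3 rad 0.01 err 0.000 jump 0.00 q [-0.42  0.75  1.96  1.2   1.16 -0.05] shift [0.1 1.6 2.1] turn [ 0.001 -0.006  0.004]
mm 13 rad 0.52 err 0.000 jump 0.08 q [-0.4   0.76  1.96  1.22  1.15  0.45] shift [-1.8  7.9 -9.6] turn [ 0.117  0.438 -0.262]
mm 10 rad 0.52 err 0.000 jump 0.09 q [-0.39  0.78  1.96  1.23  1.14  0.97] shift [ 5.5  5.9 -5.6] turn [ 0.117  0.438 -0.262]
```

View pics/p.png

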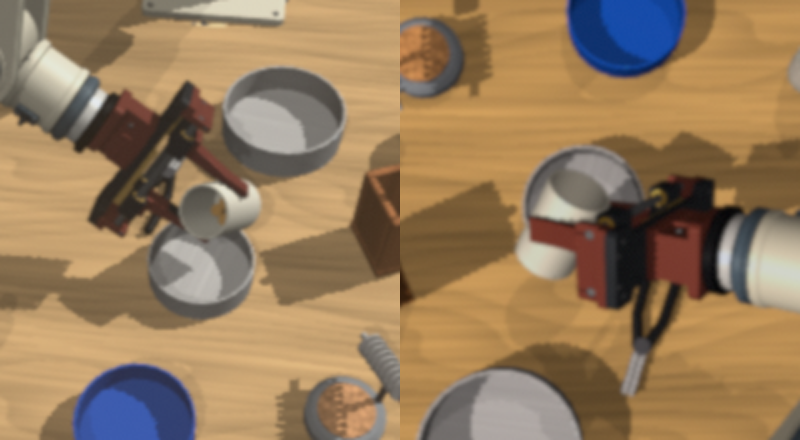

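The cup is held at about 50° with its mouth (top crop (577,190)) over the dish (583,205), and the blanks are still inside. I'll keep tipping, more slowly towards the end.

Request:
{"op": "move_arm", "data": {
  "motion": [
    [0,2,-2,0.023,0.088,-0.052,50],
    [-1,3,-4,0.047,0.175,-0.105,50],
    [-1,5,-6,0.07,0.263,-0.157,50],
    [-1,6,-7,0.094,0.35,-0.21,50],
    [-2,8,-8,0.117,0.438,-0.262,50]
  ]
}}

```text
t: 16.63
ee_pos: [547.9, 65.9, 90.0]
orientation: [-1.335, 1.745, 0.772]
ft_force: [0.4, -0.4, -2.0]
width: 60.0
```

Request:
{"op": "move_arm", "data": {
  "motion": [
    [1,1,-1,0.012,0.044,-0.026,50],
    [1,1,-1,0.023,0.088,-0.052,50],
    [2,2,-2,0.035,0.131,-0.079,50],
    [2,2,-2,0.047,0.175,-0.105,50],
    [3,3,-3,0.058,0.219,-0.131,50]
  ]
}}

```text
t: 17.05
ee_pos: [550.7, 68.9, 87.2]
orientation: [-1.122, 1.942, 0.914]
ft_force: [-0.2, -0.4, -2.3]
width: 60.0
```

Request:
{"op": "move_arm", "data": {
  "motion": [
    [1,1,-1,0.012,0.044,-0.026,50],
    [1,1,-1,0.023,0.088,-0.052,50],
    [2,2,-2,0.035,0.131,-0.079,50],
    [2,2,-2,0.047,0.175,-0.105,50],
    [3,3,-3,0.058,0.219,-0.131,50]
  ]
}}

```text
t: 17.47
ee_pos: [553.7, 71.9, 84.2]
orientation: [-0.88, 2.122, 1.05]
ft_force: [0.1, -0.8, -1.0]
width: 60.0
```

Request:
{"op": "move_arm", "data": {
  "motion": [
    [1,0,0,0.012,0.044,-0.026,50],
    [2,0,0,0.023,0.088,-0.052,50],
    [3,1,1,0.035,0.131,-0.079,50],
    [5,1,1,0.047,0.175,-0.105,50],
    [6,1,1,0.058,0.219,-0.131,50]
  ]
}}

```text
t: 17.88
ee_pos: [559.9, 73.0, 85.2]
orientation: [-0.613, 2.28, 1.179]
ft_force: [0.6, -0.3, -2.4]
width: 60.0
```

Run:
```python
from pour import *
o=get_obs();print(o["t"],o["width"],o["ft_force"],o["qpos"])
chain([W(150),W(180)])
c=Ro.from_rotvec(o["orientation"]).apply(c_t);print("cup axis",c,"mouth",np.array(o["ee_pos"])-18.7*zt(Ro.from_rotvec(o["orientation"]))+33*c)
s=shot("scene");t=shot("top")
for im in (s,t):print([(round(r["p"],2),np.round(r["bbox"])) for r in recognise(im,"blank1")])
f=lambda a:cv2.resize(a[...,::-1],None,fx=2,fy=2,interpolation=cv2.INTER_CUBIC)
cv2.imwrite("pics/p2.png",np.hstack([f(s["color"][100:320,180:380]),f(t["color"][110:330,170:370])]))
```

```text
17.8833 60.03190435699413 [ 0.579 -0.316 -2.417] [-0.384  0.777  1.938  1.228  1.146  1.255]
mm 6 rad 0.26 err 0.000 jump 0.04 q [-0.38  0.78  1.93  1.24  1.15  1.52] shift [4.9 2.6 1.7] turn [ 0.06   0.217 -0.133]
mm 15 rad 0.52 err 0.000 jump 0.09 q [-0.37  0.78  1.9   1.23  1.15  2.07] shift [14.3 -1.8  2.3] turn [ 0.117  0.438 -0.262]
cup axis [ 0.401 -0.872 -0.279] mouth [569.008  28.583  85.356]
[]
[]
```

Request:
{"op": "move_arm", "data": {
  "motion": [
    [0,3,0,0.012,0.044,-0.026,50],
    [0,6,1,0.023,0.088,-0.052,50],
    [1,9,1,0.035,0.131,-0.079,50],
    [1,12,1,0.047,0.175,-0.105,50],
    [2,13,2,0.058,0.219,-0.131,50]
  ]
}}

```text
t: 18.5
ee_pos: [560.9, 86.7, 86.7]
orientation: [-0.318, 2.416, 1.299]
ft_force: [-0.4, -0.6, -1.4]
width: 60.3
```

Request:
{"op": "move_arm", "data": {
  "motion": [
    [1,0,0,0.01,0.035,-0.02,50],
    [2,-1,0,0.02,0.07,-0.04,50],
    [3,-1,1,0.03,0.105,-0.063,50],
    [4,-1,1,0.04,0.14,-0.084,50],
    [5,-2,1,0.047,0.175,-0.105,50]
  ]
}}

```text
t: 18.92
ee_pos: [566.2, 84.4, 87.8]
orientation: [-0.067, 2.502, 1.385]
ft_force: [-0.3, 0.5, -1.7]
width: 60.4
```

Request:
{"op": "move_arm", "data": {
  "motion": [
    [2,0,0,0.014,0.05,-0.03,50],
    [4,-1,0,0.028,0.105,-0.063,50],
    [5,-1,1,0.042,0.16,-0.095,50],
    [7,-1,1,0.056,0.21,-0.126,50],
    [9,-2,1,0.07,0.263,-0.157,50]
  ]
}}

```text
t: 19.33
ee_pos: [575.3, 82.5, 88.9]
orientation: [0.341, 2.594, 1.498]
ft_force: [0.8, -0.9, -0.1]
width: 60.1
```

Run:
```python
from pour import *
o=get_obs();print(o["t"],o["width"],o["ft_force"],o["qpos"])
c=Ro.from_rotvec(o["orientation"]).apply(c_t);print("cup axis",c,"mouth",np.array(o["ee_pos"])-18.7*zt(Ro.from_rotvec(o["orientation"]))+33*c)
M=lambda r:dish+[0,12,88]
chain([(pour(tool(az,al,180),dish+[0,12,88]),tool(az,al,180)) for al in(20,10)])
s=shot("scene");t=shot("top")
for im in (s,t):print([(round(r["p"],2),np.round(r["bbox"])) for r in recognise(im,"blank1")])
f=lambda a:cv2.resize(a[...,::-1],None,fx=2,fy=2,interpolation=cv2.INTER_CUBIC)
cv2.imwrite("pics/p3.png",np.hstack([f(s["color"][100:320,180:380]),f(t["color"][110:330,170:370])]))
```

```text
19.3333 60.148362304201626 [ 0.847 -0.879 -0.075] [-0.358  0.777  1.913  1.24   1.146  2.072]
cup axis [-0.224 -0.837 -0.5  ] mouth [563.74   39.194  81.772]
mm 14 rad 0.17 err 0.000 jump 0.03 q [-0.39  0.85  1.9   1.31  1.3   1.98] shift [ 3.3  1.4 13.9] turn [ 0.168 -0.049 -0.003]
mm 8 rad 0.17 err 0.000 jump 0.03 q [-0.43  0.94  1.87  1.36  1.46  1.91] shift [-0.8 -3.1  7.2] turn [ 0.169 -0.045  0.   ]
[(0.74, array([282., 235.,  54.,  54.])), (0.63, array([274., 235.,   3.,  10.])), (0.36, array([264., 234.,   9.,  10.]))]
[]
```

Request:
{"op": "move_arm", "data": {
  "motion": [
    [1,0,3,0.034,-0.01,0,50],
    [1,0,6,0.068,-0.02,0,50],
    [2,1,9,0.1,-0.03,0,50],
    [3,1,12,0.135,-0.04,0,50],
    [3,1,14,0.168,-0.049,0,50]
  ]
}}

```text
t: 19.95
ee_pos: [578.4, 83.4, 103.2]
orientation: [0.313, 2.435, 1.707]
ft_force: [-0.9, -0.1, -0.9]
width: 60.3
```

Request:
{"op": "move_arm", "data": {
  "motion": [
    [0,-1,3,0.05,-0.014,0,50],
    [0,-2,5,0.1,-0.027,0,50],
    [-1,-3,7,0.169,-0.045,0,50],
    [-1,-3,7,0.169,-0.045,0,50],
    [-1,-3,7,0.169,-0.045,0,50]
  ]
}}

```text
t: 20.37
ee_pos: [577.0, 80.4, 108.8]
orientation: [0.295, 2.268, 1.901]
ft_force: [-0.6, 0.1, -1.2]
width: 60.5
```

Run:
```python
from pour import *
o=get_obs();print(o["t"],o["width"],o["ft_force"],o["qpos"])
s=shot("scene");t=shot("top")
for im in (s,t):print([(round(r["p"],2),np.round(r["bbox"])) for r in recognise(im,"blank1")])
f=lambda a:cv2.resize(a[...,::-1],None,fx=4,fy=4,interpolation=cv2.INTER_CUBIC)
cv2.imwrite("pics/p4.png",np.hstack([f(s["color"][160:290,230:330]),f(t["color"][150:280,220:320])]))
```

```text
20.3667 60.493459841330974 [-0.645  0.075 -1.213] [-0.428  0.937  1.864  1.354  1.461  1.908]
[(0.5, array([259., 234.,   7.,   8.])), (0.43, array([275., 235.,   1.,   6.]))]
[(0.58, array([270., 222.,  14.,  10.])), (0.26, array([236., 204.,  53.,  42.]))]
```

View pics/p4.png

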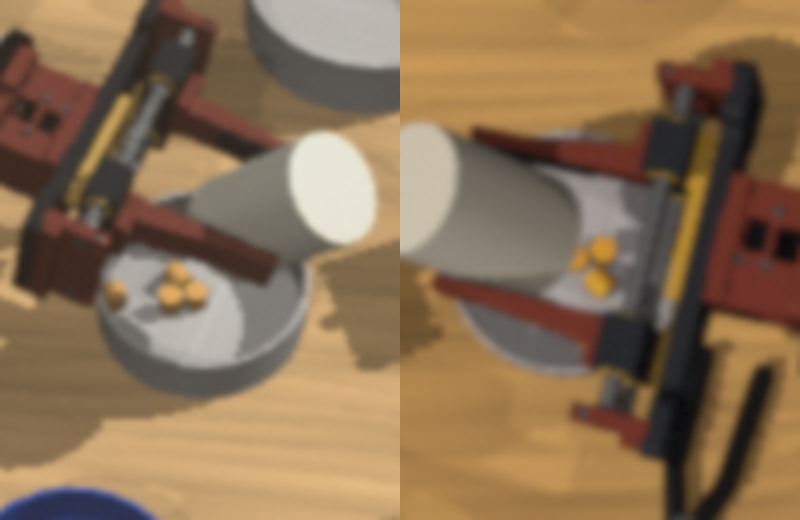

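The dish shows at least four blanks (scene crop (116,293), (178,272), (170,297), (196,292)) with the cup at 140°. I'll lift clear and count them before unrolling.

Request:
{"op": "move_arm", "data": {
  "motion": [
    [0,0,20,0,0,0,50],
    [0,0,50,0,0,0,50],
    [0,-30,80,0,0,0,50],
    [-5,-65,90,0,0,0,50],
    [-10,-100,90,0,0,0,50]
  ]
}}

```text
t: 20.98
ee_pos: [567.6, -20.2, 203.1]
orientation: [0.287, 2.268, 1.898]
ft_force: [1.8, 0.3, -0.7]
width: 60.2
```

Request:
{"op": "move_arm", "data": {
  "motion": [
    [-5,-40,0,0,0,0,50],
    [-10,-75,0,0,0,0,50],
    [-10,-75,0,0,0,0,50],
    [-10,-75,0,0,0,0,50],
    [-10,-75,0,0,0,0,50]
  ]
}}

```text
t: 21.4
ee_pos: [557.1, -94.1, 200.0]
orientation: [0.295, 2.267, 1.902]
ft_force: [-0.1, -0.6, -0.4]
width: 60.2
```

Run:
```python
from pour import *
o=get_obs();print(o["t"],o["width"],o["ft_force"],o["qpos"],o["ee_pos"])
s=shot("scene");t=shot("top")
for im in (s,t):print([(round(r["p"],2),np.round(r["bbox"])) for r in recognise(im,"blank1")])
f=lambda a:cv2.resize(a[...,::-1],None,fx=5,fy=5,interpolation=cv2.INTER_CUBIC)
cv2.imwrite("pics/q.png",np.hstack([f(s["color"][195:275,240:320]),f(t["color"][173:253,223:303])]))
g=grasp(R0,cup)
Rc=Ro.from_rotvec(o["orientation"]);p0=np.array(o["ee_pos"]);A=tool(75,30,180);tg=g+[0,0,120]
w=[(p0,A)]
for k,r in enumerate((145,110,75,40,0)): w.append((p0+(tg-p0)*(k+1)/5,tool(75,30,r)))
chain(w)
```

```text
21.4 60.23926895963298 [-0.067 -0.606 -0.39 ] [-0.701  0.814  1.733  1.106  1.663  2.103] [557.14  -94.067 199.983]
[]
[(0.61, array([286., 212.,   9.,   7.]))]
mm 1 rad 0.35 err 0.000 jump 0.04 q [-0.65  0.63  1.77  0.95  1.42  2.25] shift [ 0.  -1.   0.2] turn [-0.338  0.09  -0.004]
mm 29 rad 0.61 err 0.000 jump 0.10 q [-0.69  0.66  1.75  0.92  1.44  1.62] shift [ -7.6 -26.8  -7.5] turn [-0.137 -0.511  0.305]
mm 29 rad 0.61 err 0.000 jump 0.10 q [-0.73  0.68  1.73  0.89  1.46  1.  ] shift [ -7.6 -26.8  -7.5] turn [-0.137 -0.511  0.305]
mm 29 rad 0.61 err 0.000 jump 0.10 q [-0.77  0.7   1.7   0.86  1.49  0.37] shift [ -7.6 -26.8  -7.5] turn [-0.137 -0.511  0.305]
mm 29 rad 0.61 err 0.000 jump 0.10 q [-0.81  0.73  1.67  0.84  1.51 -0.25] shift [ -7.6 -26.8  -7.5] turn [-0.137 -0.511  0.305]
mm 29 rad 0.70 err 0.000 jump 0.12 q [-0.84  0.75  1.63  0.81  1.53 -0.96] shift [ -7.6 -26.8  -7.5] turn [-0.156 -0.584  0.349]
```

View pics/q.png

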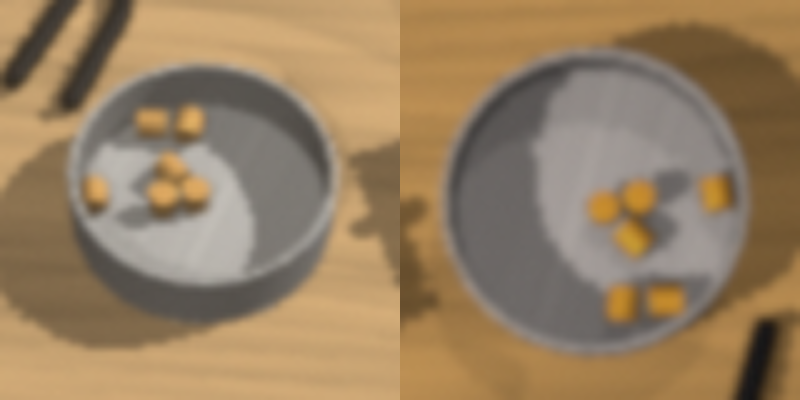

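All six blanks are in the dish: five or more are separable in each crop, and six can be counted in both. Next I'll unroll the cup over its old place.

Request:
{"op": "move_arm", "data": {
  "motion": [
    [0,0,0,-0.11,0.03,0,50],
    [0,0,0,-0.22,0.06,0,50],
    [0,0,0,-0.338,0.09,-0.004,50],
    [0,0,0,-0.338,0.09,-0.004,50],
    [0,0,0,-0.338,0.09,-0.004,50]
  ]
}}

```text
t: 22.02
ee_pos: [557.5, -93.1, 201.2]
orientation: [0.336, 2.588, 1.496]
ft_force: [0.0, -0.7, -0.7]
width: 60.1
```

Request:
{"op": "move_arm", "data": {
  "motion": [
    [-1,-5,-1,-0.027,-0.102,0.061,50],
    [-3,-11,-3,-0.055,-0.204,0.122,50],
    [-5,-16,-4,-0.082,-0.307,0.183,50],
    [-6,-21,-6,-0.11,-0.409,0.244,50],
    [-8,-27,-7,-0.137,-0.511,0.305,50]
  ]
}}

```text
t: 22.43
ee_pos: [548.5, -120.9, 191.2]
orientation: [-0.421, 2.363, 1.263]
ft_force: [0.6, 0.4, -0.2]
width: 60.2
```

Request:
{"op": "move_arm", "data": {
  "motion": [
    [-1,-5,-1,-0.027,-0.102,0.061,50],
    [-3,-11,-3,-0.055,-0.204,0.122,50],
    [-5,-16,-4,-0.082,-0.307,0.183,50],
    [-6,-21,-6,-0.11,-0.409,0.244,50],
    [-8,-27,-7,-0.137,-0.511,0.305,50]
  ]
}}

```text
t: 22.85
ee_pos: [540.4, -147.9, 184.1]
orientation: [-1.042, 1.993, 0.964]
ft_force: [0.6, 0.5, -0.8]
width: 60.0
```

Request:
{"op": "move_arm", "data": {
  "motion": [
    [-1,-5,-1,-0.027,-0.102,0.061,50],
    [-3,-11,-3,-0.055,-0.204,0.122,50],
    [-5,-16,-4,-0.082,-0.307,0.183,50],
    [-6,-21,-6,-0.11,-0.409,0.244,50],
    [-8,-27,-7,-0.137,-0.511,0.305,50]
  ]
}}

```text
t: 23.27
ee_pos: [532.5, -174.9, 177.0]
orientation: [-1.523, 1.517, 0.625]
ft_force: [-0.7, -0.1, -0.7]
width: 60.4
```

Request:
{"op": "move_arm", "data": {
  "motion": [
    [-1,-5,-1,-0.027,-0.102,0.061,50],
    [-3,-11,-3,-0.055,-0.204,0.122,50],
    [-5,-16,-4,-0.082,-0.307,0.183,50],
    [-6,-21,-6,-0.11,-0.409,0.244,50],
    [-8,-27,-7,-0.137,-0.511,0.305,50]
  ]
}}

```text
t: 23.68
ee_pos: [524.5, -201.8, 170.0]
orientation: [-1.863, 0.964, 0.265]
ft_force: [0.6, -0.2, -0.6]
width: 60.1
```

Run:
```python
from pour import *
o=get_obs();print(o["t"],o["width"],o["ft_force"],o["ee_pos"])
Rg=Ro.from_rotvec([-2.081,.277,-.16]);pg=np.array([520.4,-232.7,44.5])
chain([(pg+[0,0,80],Rg),(pg,Rg)])
```

```text
23.6833 60.110697438107806 [ 0.623 -0.216 -0.586] [ 524.452 -201.84   170.016]
mm 55 rad 0.69 err 0.000 jump 0.12 q [-0.85  0.82  1.62  0.81  1.5  -1.  ] shift [ -4.1 -30.9 -45.5] turn [-0.165 -0.581  0.341]
mm 80 rad 0.00 err 0.000 jump 0.02 q [-0.85  0.94  1.6   0.82  1.42 -1.07] shift [  0.   0. -80.] turn [0. 0. 0.]
```

Request:
{"op": "move_arm", "data": {
  "motion": [
    [0,-5,-2,-0.028,-0.097,0.057,50],
    [-1,-10,-5,-0.055,-0.194,0.114,50],
    [-2,-17,-10,-0.083,-0.291,0.171,50],
    [-3,-25,-30,-0.11,-0.388,0.228,50],
    [-4,-31,-45,-0.138,-0.485,0.285,50]
  ]
}}

```text
t: 24.1
ee_pos: [520.6, -233.3, 124.6]
orientation: [-2.058, 0.395, -0.094]
ft_force: [-0.1, -0.2, -0.9]
width: 59.9
```

Request:
{"op": "move_arm", "data": {
  "motion": [
    [0,0,0,-0.027,-0.096,0.056,50],
    [0,0,0,-0.027,-0.096,0.056,50],
    [0,0,0,-0.027,-0.096,0.056,50],
    [0,0,0,-0.027,-0.096,0.056,50],
    [0,0,0,-0.027,-0.096,0.056,50]
  ]
}}

```text
t: 24.52
ee_pos: [521.3, -233.3, 126.7]
orientation: [-2.082, 0.286, -0.161]
ft_force: [0.9, 0.4, -0.4]
width: 59.9
```

Run:
```python
from pour import *
Rg=Ro.from_rotvec([-2.081,.277,-.16]);pg=np.array([520.4,-232.7,44.5])
chain([(pg+[0,0,30],Rg),(pg,Rg)])
s=shot("scene");t=shot("top")
r={}
for n,im in (("s",s),("t",t)):
  for l in("cup","cup_mouth"):
    k=mark_of(im,l)[:1];r[n+l]=k and k[0]["location"][::-1];print(n,l,k)
for l in("cup","cup_mouth"):
  if r["s"+l] and r["t"+l]:print(l,tri([ray(s,r["s"+l]),ray(t,r["t"+l])]))
f=lambda a:cv2.resize(a[...,::-1],None,fx=3,fy=3,interpolation=cv2.INTER_CUBIC)
cv2.imwrite("pics/r.png",np.hstack([f(s["color"][120:260,100:230]),f(t["color"][170:310,350:480])]))
```

```text
mm 52 rad 0.01 err 0.000 jump 0.01 q [-0.85  0.89  1.61  0.82  1.45 -1.05] shift [ -0.9   0.6 -52.2] turn [ 0.002 -0.003  0.007]
mm 30 rad 0.00 err 0.000 jump 0.01 q [-0.85  0.94  1.6   0.82  1.42 -1.07] shift [  0.   0. -30.] turn [0. 0. 0.]
s cup [{'location': [192.3, 164.9], 'p': 0.88}]
s cup_mouth [{'location': [161.9, 154.6], 'p': 0.78}]
t cup [{'location': [235.9, 402.6], 'p': 0.63}]
t cup_mouth [{'location': [247.1, 153.5], 'p': 0.73}]
cup [ 514.211 -247.372   66.307]
cup_mouth [595.823  -5.788 419.239]
```

Request:
{"op": "move_arm", "data": {
  "motion": [
    [-1,0,-15,0,0,0,50],
    [-1,0,-35,0,0,0,50],
    [-1,0,-52,0,0,0,50],
    [-1,0,-65,0,0,0,50],
    [-1,0,-72,0,0,0,50]
  ]
}}

```text
t: 25.23
ee_pos: [519.6, -232.9, 52.4]
orientation: [-2.083, 0.285, -0.16]
ft_force: [-0.1, -0.2, -0.0]
width: 60.2
```

Run:
```python
from pour import *
o=get_obs();print(o["ee_pos"],o["ft_force"])
s=shot("scene");t=shot("top");b=o["ee_pos"][2]-42.8
f=lambda a:cv2.resize(a[...,::-1],None,fx=3,fy=3,interpolation=cv2.INTER_CUBIC)
I=[]
for im,(x0,y0) in((s,(100,120)),(t,(350,170))):
    a=f(im["color"][y0:y0+140,x0:x0+130])
    for z,r in((b,30),(b+85,30)):
        P_=[(proj(im,[515+r*np.cos(k),-243.5+r*np.sin(k),z])-[x0,y0])*3+1 for k in np.linspace(0,6.28,13)]
        for u in P_:cv2.circle(a,tuple(int(v) for v in u),1,(0,0,255) if z>b else (255,0,0),-1)
    I.append(a)
cv2.imwrite("pics/r2.png",np.hstack(I))
```

```text
[ 519.602 -232.875   52.414] [-0.074 -0.244 -0.04 ]
```

View pics/r2.png

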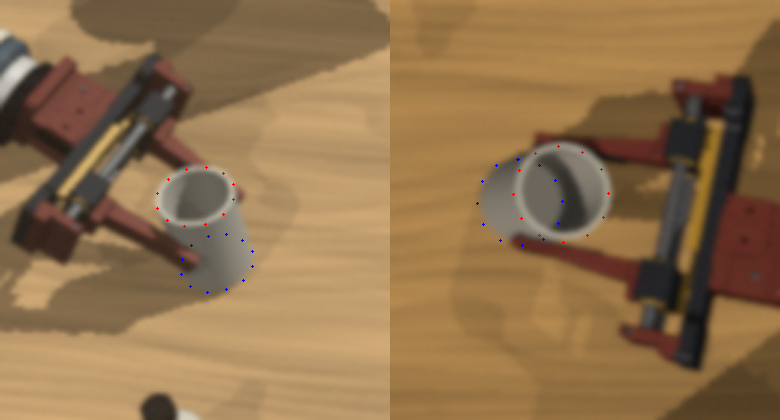

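The cup is empty and upright: the predicted rim and base outlines match in both views. I'll set it down, open and back off along the tool axis.

Request:
{"op": "move_arm", "data": {
  "motion": [
    [0,0,-3,0,0,0,50],
    [0,0,-5,0,0,0,50],
    [0,0,-7,0,0,0,50],
    [0,0,-8,0,0,0,50],
    [0,0,-8,0,0,0,50]
  ]
}}

```text
t: 25.75
ee_pos: [520.4, -233.7, 46.9]
orientation: [-2.084, 0.284, -0.163]
ft_force: [0.6, 0.3, -0.1]
width: 60.5
```

Request:
{"op": "move_arm", "data": {
  "motion": [
    [0,0,-1,0,0,0,50],
    [0,0,-1,0,0,0,50],
    [0,0,-1,0,0,0,50],
    [0,0,-1,0,0,0,50],
    [0,0,-1,0,0,0,50]
  ]
}}

```text
t: 26.17
ee_pos: [520.3, -233.5, 45.7]
orientation: [-2.084, 0.284, -0.162]
ft_force: [-0.1, 0.2, 0.2]
width: 60.1
```

Request:
{"op": "move_arm", "data": {
  "motion": [
    [0,0,-1,0,0,0,50],
    [0,0,-1,0,0,0,50],
    [0,0,-2,0,0,0,50],
    [0,0,-2,0,0,0,50],
    [0,0,-2,0,0,0,50]
  ]
}}

```text
t: 26.58
ee_pos: [520.2, -233.5, 43.6]
orientation: [-2.084, 0.284, -0.162]
ft_force: [0.7, 0.7, -0.3]
width: 60.5
```

Request:
{"op": "move_arm", "data": {
  "motion": [
    [0,0,-0.5,0,0,0,50],
    [0,0,-1,0,0,0,50],
    [0,0,-1,0,0,0,50],
    [0,0,-1,0,0,0,50],
    [0,0,-1,0,0,0,50]
  ]
}}

```text
t: 27.0
ee_pos: [520.3, -233.6, 42.8]
orientation: [-2.084, 0.284, -0.163]
ft_force: [-0.6, -0.9, 0.8]
width: 60.0
```

Request:
{"op": "move_arm", "data": {
  "motion": [
    [0,0,0,0,0,0,64],
    [0,0,0,0,0,0,68],
    [0,0,0,0,0,0,75],
    [0,0,0,0,0,0,87],
    [0,0,0,0,0,0,87]
  ]
}}

```text
t: 27.42
ee_pos: [520.3, -233.5, 42.6]
orientation: [-2.084, 0.284, -0.162]
ft_force: [-0.4, 0.1, -0.6]
width: 84.2
```

Request:
{"op": "move_arm", "data": {
  "motion": [
    [0,0,0,0,0,0,87],
    [-2,-8,5,0,0,0,87],
    [-7,-25,15,0,0,0,87],
    [-14,-51,30,0,0,0,87],
    [-22,-84,50,0,0,0,87]
  ]
}}

```text
t: 27.83
ee_pos: [497.3, -316.9, 92.7]
orientation: [-2.082, 0.284, -0.158]
ft_force: [0.4, 0.4, -0.3]
width: 86.8
```

Request:
{"op": "move_arm", "data": {
  "motion": [
    [-5,-20,12,0,0,0,87],
    [-11,-42,25,0,0,0,87],
    [-11,-42,60,0,0,0,87],
    [-11,-42,100,0,0,0,87],
    [-11,-42,100,0,0,0,87]
  ]
}}

```text
t: 28.25
ee_pos: [488.5, -362.9, 199.7]
orientation: [-2.09, 0.281, -0.171]
ft_force: [1.1, -1.5, 0.1]
width: 86.8
```

Run:
```python
from h import *
o=get_obs();print(o["t"],o["ee_pos"],o["ft_force"],o["width"])
s=shot("scene");t=shot("top")
for l in["cup","cup_mouth","holder","dish","glue","iron_stand","pliers","file"]:
    print(l,[[(round(r["p"],2),np.round(r["location"],1)) for r in mark_of(im,l)][:3] for im in(s,t)])
# change vs the first pictures
for n,im in(("scene",s),("top",t)):
    a=cv2.imread(f"pics/{n}0.png");b=im["color"][...,::-1].copy()
    cv2.imwrite(f"pics/{n}9.png",b)
    def shift(r0,c0,h,w):
        res=cv2.matchTemplate(b[r0-8:r0+h+8,c0-8:c0+w+8],a[r0:r0+h,c0:c0+w],cv2.TM_CCOEFF_NORMED);_,v,_,p=cv2.minMaxLoc(res);return np.array(p)-8,round(v,3)
    boxes={"scene":{"glue":(250,143,42,34),"pliers":(170,237,50,40),"iron":(262,330,90,95),"holderbase":(180,352,60,60),"dish":(205,250,58,62),"cup":(178,150,42,38)},
     "top":{"glue":(123,362,36,36),"pliers":(233,280,78,36),"iron":(80,120,80,84),"holderbase":(220,108,62,72),"dish":(180,230,66,66),"cup":(215,376,40,46)}}[n]
    for k,v in boxes.items():print(n,k,shift(*v))
```

```text
28.25 [ 488.543 -362.859  199.748] [ 1.085 -1.486  0.143] 86.81561646456193
cup [[(0.85, array([209.7, 171.2])), (0.24, array([187.5, 164.7]))], [(0.9, array([237.3, 391.6]))]]
cup_mouth [[(0.96, array([187.8, 161.6]))], [(0.59, array([229.2, 401.5]))]]
holder [[(0.62, array([222.1, 373.9]))], [(0.66, array([251.5, 151. ]))]]
dish [[(0.9, array([161.8, 319.3])), (0.85, array([315.6, 246.8])), (0.55, array([236.8, 280.4]))], [(0.95, array([120.6, 282. ])), (0.93, array([213.5, 260.4])), (0.67, array([334.5, 222.6]))]]
glue [[(0.98, array([281. , 163.8])), (0.52, array([189.7, 265.9]))], [(0.82, array([147. , 372.6]))]]
iron_stand [[(0.71, array([312.4, 350.2])), (0.44, array([220.6, 375.2]))], [(0.74, array([214.7, 261.8])), (0.65, array([141.9, 180.4]))]]
pliers [[(0.85, array([189.6, 264.1]))], [(0.58, array([282.9, 288.4]))]]
file [[], []]
scene glue (array([0, 0]), 1.0)
scene pliers (array([0, 0]), 0.805)
scene iron (array([0, 0]), 1.0)
scene holderbase (array([0, 0]), 0.914)
scene dish (array([0, 0]), 0.702)
scene cup (array([0, 0]), 0.389)
top glue (array([0, 0]), 1.0)
top pliers (array([0, 0]), 0.863)
top iron (array([0, 0]), 1.0)
top holderbase (array([0, 0]), 0.86)
top dish (array([0, 0]), 0.614)
top cup (array([ 0, -1]), 0.569)
```

```bash
python3 -c "
from workcell import *
close_job();print(get_obs()['t'])"
```

```text
the job is handed in; nothing more can be done
the job is handed in; nothing more can be done
```

The job is done and handed in at about 28 s of the 72 s allowed. The file went from the cup into the wooden holder, tip down. I then tipped the cup over the smaller steel dish and stood it, empty, back in its old place.

**Checks that held:**
- **Blanks:** all six show in the dish in both views, and the cup looked empty before I set it down.
- **Cup:** the rim and base outlines matched an upright cup just above the bench. After release, the detected base and mouth points matched the starting ones.
- **Bystanders and other objects:** comparing first and last pictures, the glue bottle, soldering iron stand, pliers, holder and dish show no pixel shift.
- **Forces:** the wrist force readings I saw stayed under about 9 N.

**Weaker points:**
- **Match scores:** the match was exact only for the glue bottle and the iron stand. It was lower for the pliers (0.81–0.86) and holder (0.86–0.91), and lower still for the dish (0.61–0.70) and cup (0.39–0.57). The contents of the holder, dish and cup changed, and the arm's shadow may also play a part.
- **Cup height reading:** while I held the cup over the bench, the network's readings disagreed with the arm's position. It put the base at 66 mm where I expected 84 mm, and one mouth point was plainly false. I relied on the outline overlay instead.
- **File at the end:** the network did not detect the file in the last pictures. I saw it leaning in the holder right after release but viewed no later picture of it.

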